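# Close up the manifold module and hold the test gauge on its tilted nipple

### The arm

A 6-joint arm with a two-finger parallel gripper is mounted at the origin on a cart in front of the work surface, level with it; the furniture and walls round the work are solid. World frame = base frame: x ahead of the robot, y to its left, z up, the work surface at z = 0. Lengths are in m, angles in rad, forces in N, time in s.
With the tool pointing down it reaches from about 0.425 to 0.95 m from the base axis. Payload 3.5 kg.
Tool frame: the origin (TCP) lies at the very end of the fingers, on their centre line; the grasp point (between the pads) lies 19 mm behind it; z points along the fingers, y is the line along which they close (so a half turn about z gives the same grasp; the last joint's range is limited). The gripper opens to 85 mm and grips with 20 to 120 N. Pads are 22 mm wide; open, the fingers measure 114 mm over their backs; the gripper's body (76 mm by 85 mm) begins 54 mm behind the grasp point. The pads swing forward as they close: fully open they stand 13 mm farther back than shut.
Start: joints at [0.98, 0.286, 1.577, -0, 1.279, -0.15], TCP at [0.288, 0.61, 0.231] pointing down, gripper open.
Joint ranges: [-2.77, 2.77], [-0.9, 2.22], [0.21, 2.48], [-1.53, 4.67], [0.24, 2.81], [-2.84, 2.84]. Speed limits (rad/s): [2.79, 2.79, 3.14, 3.14, 3.14, 3.14].

### API

Orientations are given as a unit quaternion [x, y, z, w].
In Python, from station import readout, capture, camera_params, finish_job gives the robot as it stands.
- The arm moves only by the tool apply_moves, never from a script. Its argument "rows" is a list that holds one entry, the list of rows, each a list of 7 numbers: the shift along the tool's x, y, z in m, then the turn, a rotation vector about the tool's x, y, z in rad, then the opening, from 0 (shut) to 1 (fully open). A call has 1 to 8 rows; each row shifts and turns the commanded pose from where the row before left it, along the tool's axes as they then stand; what a row does not reach is not made up. A row lasts 1/10 s, in which the tool goes at most 50 mm and 8.59 degrees, less where a joint would pass 70% of its speed; a pose out of reach is approached as far as the arm can. A call is refused whole if a number of a shift passes 0.05 or a number of a turn 0.15, either way. A call with a gripper value outside its range is refused whole. The fingers move at their own pace and stop on an object; "newtons" is the grip in N (left out, the last holds). Time passes only in rows, so rows that do not move let the fingers close. It gives the time, the measured TCP pose, the force, the opening and the grip force at its end, in the units of the state.
- readout.sense(): the state, without advancing time (a new reading comes with each control period).
- capture(name): name is "scene" or "top"; returns (picture, depth): 400x640x3 uint8, red, green, blue; 400x640 float32, m along the optical axis (not along the pixel's ray), 0 where there is no reading.
- camera_params(name): a dict with "fx", "fy", "cx", "cy" (pixels), "R" (3x3) and "t" (3): a world point X has camera coordinates R X + t. Camera axes: x right, y down, z forward; pixel columns grow to the right and rows downward; lengths in m; the calibration is good to about 2 mm. A picture is of the moment at which its call begins. camera_params takes no time and is no camera call.
- finish_job(): hands the job in; it is judged then, once.
The state is a dict: "time": time; "joints": joint angles; "joint_velocities": joint speeds; "joint_efforts": joint torques, N m; "position": TCP position; "tcp_rot": TCP orientation; "force": force on the tool from outside, world axes, zero at the start; "ft_torque": the same for the moment, N m; "gripper_width": finger opening in m; "grasp_force": force on a finger pad.
Only numpy, scipy, OpenCV 4.12 (cv2) and the standard library are available. Lean on these libraries where they do the work, as an engineer would, in place of code of your own. Each camera call takes 0.05 s, during which the arm holds its last target. There are 200 camera calls.

### The job

Slide the loose nipple module along its channel until it butts flush against the fixed end block of the manifold, with no gap left. Then take the push-on test gauge, press its mouth squarely onto the module's tilted nipple until it snaps into place, and finish while holding it there: still gripped and pressed fully home against the nipple's valve spring, with the module still flush. Leave the amber jar, the rubber stopper and the vial alone.

Things in the scene. Friction and masses are not known exactly. Their poses are not given: they have to be found in the camera images.
- manifold: Fixed aluminium manifold on the worktop: a bed 176 x 62 x 6 mm with two guide rails (inner distance 46 mm, tops 16 mm above the worktop) along its x axis, and at its +x end a fixed end block 45 mm long, 48 mm wide, top 36 mm above the worktop. Origin: centre of the bed's underside, on the worktop; x points along the channel towards the end block, roughly away from the robot, z up.
- seat_face (a point): Centre of the end block's mating face (42 mm along x from the manifold's origin, 21 mm above the worktop), the face that the module must touch; axes as the manifold's. The hood's glass sash, about 0.33 m ahead of the robot, stands raised some 0.7 m above the worktop.
- module: Loose aluminium nipple module, 84 x 44 x 30 mm, 0.5 kg, lying in the manifold's channel with 1 mm play on each side and sliding easily (about 2 N); top 36 mm above the worktop. Origin: centre of its underside, on the 6 mm bed; x towards the end block, z up. Its rear face (+42 mm) faces the end block across a gap of 18 to 38 mm at the start.
- module_front (a point): Centre of the module's front face, the one away from the end block (42 mm from the module's origin towards -x, 21 mm above the worktop); axes as the module's. Pushing here along +x closes the gap.
- nipple_base (a point): On the axis of the tilted nipple, at the top of its round boss (32 mm diameter): 18 mm towards +x and 44 mm above the module's origin. Its z axis is the nipple's axis, pointing outward: it leans 25 degrees from vertical towards the module's -x (away from the end block). Along z: stem of 16 mm diameter up to 29 mm, tapering to 9 mm at 34 mm; four spring balls round the stem at 17.5 mm; a 6 mm brass valve pin sticks out to 42.5 mm.
- valve_pin (a joint): In metres, how far the nipple's spring valve pin is pressed in: 0 = out, about 8.5 mm when the gauge is fully home (gauge mouth on the boss). The spring takes about 3 N at 0 and 10 N at 8.5 mm; a gauge that is snapped over the balls but not pressed leaves it at only about 1 mm.
- gauge_mid (a point): Centre (half-way up, on the axis) of the push-on test gauge, a loose round tool 82 mm tall, 0.2 kg, standing mouth down on the worktop. Steel sleeve of 38 mm diameter over the lowest 31 mm, above it a grey grip of 28 mm diameter (up to 82 mm, the place to hold it) with a small white dial in its end. z runs along its axis from the mouth to the dial.
- gauge_mouth (a point): Centre of the gauge's mouth (its lower end, 41 mm below the middle). The mouth is flared from 27 mm to the 18.4 mm bore, 34 mm deep. Fully home the mouth lies on the nipple's boss (at nipple_base), axes along one another; it snaps over the spring balls, at a push of about 8 to 15 N, up to 20 N if done fast,, when it is about 13 mm from there, and over the last 8 mm the valve spring pushes back.
- amber_jar_mid (a point): Centre of a small amber stoppered jar, 43 mm diameter, 111 mm tall; bystander.
- stopper_mid (a point): Centre of a brown rubber stopper, 26 mm diameter, 26 mm tall; bystander.
- vial_mid (a point): Centre of a small glass vial with a black cap, 25 mm diameter, 58 mm tall; bystander.
Mind the look-alikes: they are no part of the job. Leave any green or purple look-alike of the part that bears gauge_mid alone.

How it is judged:
By the outcome, as a careful person would: the job done as asked, in the order asked, and still so for the second after the job is handed in, while the arm keeps its last pose, push and grip.
It also fails if it takes over 61 s, if anything falls off the work surface, if the arm or the gripper's body presses on something with over 40 N, if the wrist force passes 120 N, or if a joint passes its speed limit or range.

## Working session

There is one attempt and no reset: what is moved stays moved. The work goes in short steps, Python scripts to look and compute and a tool call to move; the robot and the scene stay as the last step left them, time stands still between calls to the robot, and variables do not carry over. Pictures are saved under pics/ and viewed, at most 10 in all, crops included, and the job is handed in when it is done.

Besides the shell and the picture viewer there is one more tool, called after ">>>" as name(argument=value, ...) on one line, values as JSON. apply_moves: Moves the arm, as the interface text tells. Its arguments: {"type":"object","properties":{"rows":{"type":"array"},"newtons":{"type":"number"}},"required":["rows"]}

```bash
mkdir -p pics; ls; cat > h.py <<'E'
import numpy as np,cv2
from station import readout,capture,camera_params,finish_job
from scipy.spatial.transform import Rotation as Ro
def grab(n,f):
    p,d=capture(n); cv2.imwrite(f'pics/{f}.png',p[:,:,::-1]); np.savez(f'pics/{f}.npz',p=p,d=d); return p,d
def cloud(n,d):
    c=camera_params(n); v,u=np.mgrid[:400,:640]
    X=np.stack([(u-c['cx'])/c['fx']*d,(v-c['cy'])/c['fy']*d,d],-1)
    W=(X-np.array(c['t']))@np.array(c['R']); W[d==0]=np.nan; return W
E
python3 - <<'E'
from h import *
for n in('scene','top'):
    grab(n,n+'0'); c=camera_params(n); print(n,-np.array(c['R']).T@np.array(c['t']),np.round(c['R'],3),c['fx'])
print(readout.sense())
E
```

```text
pics
scene [-0.29491766 -0.39437004  0.57898704] [[ 0.489 -0.872 -0.004]
 [-0.403 -0.222 -0.888]
 [ 0.773  0.436 -0.46 ]] 392.15630427132675
top [0.41493894 0.08762753 1.29792865] [[-0.02  -1.    -0.012]
 [-0.992  0.021 -0.123]
 [ 0.123  0.009 -0.992]] 471.61868798769547
{'time': 0.1, 'joints': array([ 9.80005877e-01,  2.87125607e-01,  1.57804593e+00,  2.65962571e-05,
        1.27856890e+00, -1.49999358e-01]), 'joint_velocities': array([-0.00135737, -0.00167112, -0.00350397,  0.00049916, -0.00018224,
        0.00142815]), 'joint_efforts': array([ 1.24309649e-03, -4.07296371e+01, -2.93699670e+01, -1.05606509e-04,
        3.41757324e-03, -1.59727996e-06]), 'position': array([0.28762599, 0.60999846, 0.23004482]), 'tcp_rot': array([ 2.18619244e-01,  9.75809650e-01, -9.96460489e-04, -4.00599428e-04]), 'force': array([-0.36281901, -0.19842103, -0.06763889]), 'ft_torque': array([0.00568244, 0.0122022 , 0.00575294]), 'grasp_force': 0.0, 'gripper_width': 0.08527582591191762}
```

View pics/scene0.png

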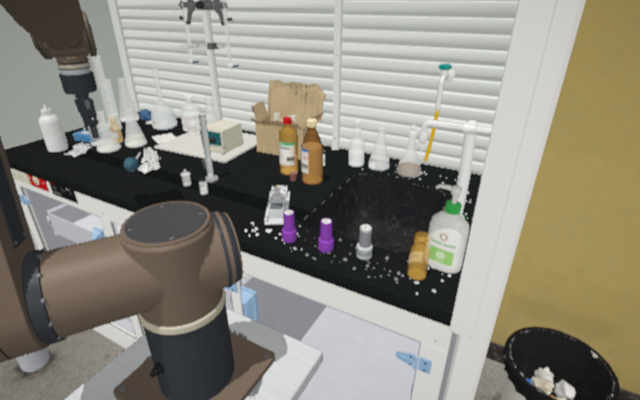

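View pics/top0.png

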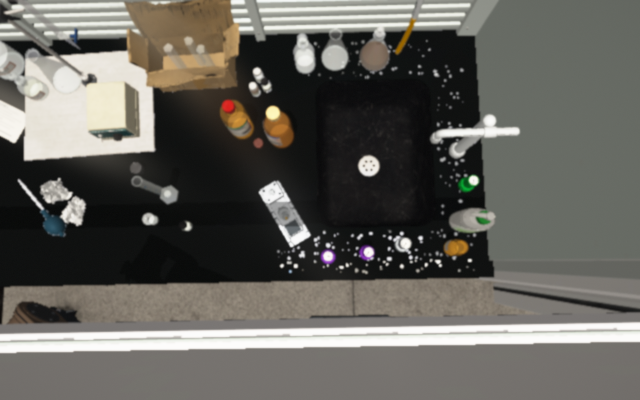

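```bash
python3 - <<'E'
from h import *
s=np.load('pics/scene0.npz');t=np.load('pics/top0.npz')
a=cv2.resize(s['p'][170:290,250:450],None,fx=4,fy=4,interpolation=cv2.INTER_CUBIC)[:,:,::-1]
b=cv2.resize(t['p'][170:280,250:430],None,fx=4.4,fy=4.4,interpolation=cv2.INTER_CUBIC)[:,:,::-1]
cv2.imwrite('pics/c1.png',a);cv2.imwrite('pics/c2.png',b)
W=cloud('top',t['d']);
for v in range(180,250,4): print(v,[ (u,*np.round(W[v,u]*1000).astype(int)) for u in range(260,312,4) if np.nan_to_num(W[v,u,2])>.01])
for (u,v) in [(403,243),(367,253),(328,257),(404,250)]: print(u,v,W[v,u])
E
```

```text
180 []
184 [(268, np.int64(624), np.int64(245), np.int64(34)), (272, np.int64(623), np.int64(234), np.int64(38)), (276, np.int64(622), np.int64(222), np.int64(41)), (280, np.int64(626), np.int64(214), np.int64(18))]
188 [(264, np.int64(612), np.int64(255), np.int64(38)), (268, np.int64(612), np.int64(245), np.int64(38)), (272, np.int64(612), np.int64(234), np.int64(37)), (276, np.int64(611), np.int64(222), np.int64(42)), (280, np.int64(615), np.int64(214), np.int64(14))]
192 [(260, np.int64(604), np.int64(269), np.int64(20)), (264, np.int64(602), np.int64(255), np.int64(38)), (268, np.int64(601), np.int64(244), np.int64(39)), (272, np.int64(600), np.int64(233), np.int64(43)), (276, np.int64(601), np.int64(223), np.int64(36)), (280, np.int64(600), np.int64(212), np.int64(40)), (284, np.int64(604), np.int64(204), np.int64(13))]
196 [(264, np.int64(591), np.int64(256), np.int64(32)), (268, np.int64(591), np.int64(245), np.int64(33)), (272, np.int64(590), np.int64(234), np.int64(39)), (276, np.int64(590), np.int64(223), np.int64(36)), (280, np.int64(590), np.int64(213), np.int64(33)), (2
[... 2452 characters left out ...]
64(494), np.int64(204), np.int64(16)), (288, np.int64(492), np.int64(191), np.int64(42)), (292, np.int64(492), np.int64(181), np.int64(34)), (296, np.int64(491), np.int64(170), np.int64(41)), (308, np.int64(492), np.int64(139), np.int64(18))]
236 [(288, np.int64(482), np.int64(192), np.int64(36)), (304, np.int64(482), np.int64(150), np.int64(12))]
240 [(288, np.int64(472), np.int64(194), np.int64(18)), (300, np.int64(471), np.int64(162), np.int64(10))]
244 [(292, np.int64(461), np.int64(183), np.int64(13))]
248 []
403 243 [ 0.45526236 -0.10746798  0.07801071]
367 253 [ 0.431469   -0.01364571  0.08380469]
328 257 [0.42330778 0.08626805 0.08403973]
404 250 [ 0.43809021 -0.11629373  0.03465845]
```

View pics/c1.png

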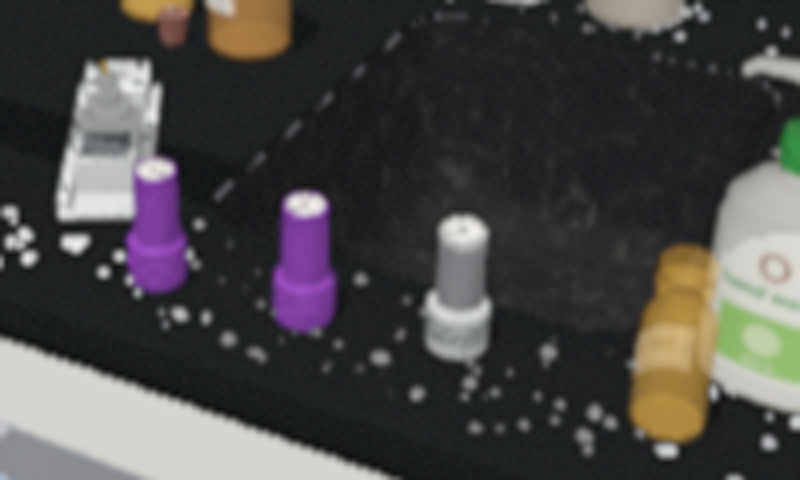

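View pics/c2.png

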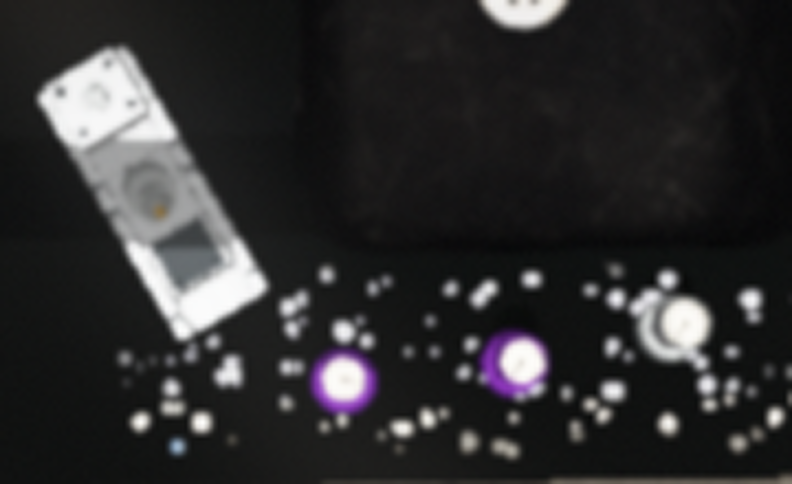

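```bash
cat > fit.py <<'E'
from h import *
from scipy.optimize import minimize
def box(x0,x1,w,z0,z1): return np.array([[x,y,z] for x in(x0,x1) for y in(-w/2,w/2) for z in(z0,z1)])
def nip(g):
    o=np.array([18-g,0,50.]); a=np.array([-np.sin(np.radians(25)),0,np.cos(np.radians(25))]); out=[]
    e1=np.array([0,1,0]);e2=np.cross(a,e1);th=np.linspace(0,2*np.pi,16)[:,None]
    ring=lambda r,h:o+a*h+r*(np.cos(th)*e1+np.sin(th)*e2)
    return [np.vstack([ring(16,-8),ring(16,0)]),np.vstack([ring(8,0),ring(8,29),ring(4.5,34)]),np.vstack([ring(3,34),ring(3,42.5)])]
def parts(g,cap=1):
    g0=42-g
    return [box(-88,88,62,0,6),box(-88,88,62,0,16),box(42,87,48,6,36),box(g0-84,g0,44,6,36)]+nip(g-0+0) 
# module origin x = -g ; nipple base at 18-g
def proj(n,P):
    c=camera_params(n); X=P@np.array(c['R']).T+np.array(c['t'])
    return np.c_[X[:,0]/X[:,2]*c['fx']+c['cx'],X[:,1]/X[:,2]*c['fy']+c['cy']]
def world(q,P):
    c,s=np.cos(q[2]),np.sin(q[2]); P=P/1000
    return np.c_[c*P[:,0]-s*P[:,1]+q[0],s*P[:,0]+c*P[:,1]+q[1],P[:,2]]
S=4
def render(n,q,g):
    m=np.zeros((400*S,640*S),np.uint8)
    for B in parts(g):
        p=proj(n,world(q,B)); h=cv2.convexHull(((p+.5)*S*16).astype(np.int32)); cv2.fillConvexPoly(m,h,255,shift=4)
    return cv2.resize(m,(640,400),interpolation=cv2.INTER_AREA)/255.
E
python3 - <<'E'
from fit import *
t=np.load('pics/top0.npz');s=np.load('pics/scene0.npz')
obs={}
for n,z,roi in(('top',t,(170,255,250,320)),('scene',s,(175,230,255,295))):
    g=z['p'].max(2).astype(float); roi_m=np.zeros((400,640)); roi_m[roi[0]:roi[1],roi[2]:roi[3]]=1
    obs[n]=(np.clip((g-20)/100,0,1),roi_m)
# top: keep component only
o,r=obs['top']; k,l=cv2.connectedComponents(((o>.25)*r).astype(np.uint8)); M=cv2.dilate((l==l[213,285]).astype(np.uint8),np.ones((3,3)));obs['top']=(o*M,r)
o,r=obs['scene']; r=r.copy(); r[208:,282:]=0
obs['scene']=(o,r)
def cost(q,ns):
    return sum((((render(n,q,q[3]*1000)-obs[n][0])*obs[n][1])**2).sum() for n in ns)
for ns in(['top'],['top','scene']):
    q=np.array([.54,.206,.45,.028])
    for it in range(2): q=minimize(cost,q,args=(ns,),method='Nelder-Mead',options=dict(initial_simplex=q+np.vstack([np.zeros(4),np.diag([.01,.01,.06,.008])]),maxiter=250)).x
    print(ns,np.round(q,4),cost(q,ns),[cost(q,[n]) for n in ns])
for n in('top','scene'):
    img=np.load(f'pics/{n}0.npz')['p'][:,:,::-1].copy(); big=cv2.resize(img,None,fx=6,fy=6,interpolation=cv2.INTER_CUBIC)
    for B in parts(q[3]*1000): 
        cv2.polylines(big,[cv2.convexHull(((proj(n,world(q,B))+.5)*6).astype(np.int32))],True,(0,0,255),1)
    r=(175,250,250,320) if n=='top' else (175,235,255,305)
    big=big[r[0]*6:r[1]*6,r[2]*6:r[3]*6]; big=cv2.resize(big,(400,int(400*big.shape[0]/big.shape[1])))
    cv2.imwrite(f'pics/f_{n}.png',big)
a=cv2.imread('pics/f_top.png');b=cv2.imread('pics/f_scene.png');h=max(len(a),len(b))
cv2.imwrite('pics/f.png',np.hstack([np.pad(i,((0,h-len(i)),(0,0),(0,0))) for i in(a,b)]))
# gauge from depth: both cams
for n in('top','scene'):
    W=cloud(n,np.load(f'pics/{n}0.npz')['d']); m=(np.hypot(W[...,0]-.455,W[...,1]+.11)<.04)&(W[...,2]>.012)
    P=W[m]; hi=P[P[:,2]>.072]; print(n,m.sum(),hi.mean(0),P[P[:,2]<.04].mean(0), P.max(0),P.min(0))
E
```

```text
['top'] [0.5457 0.204  0.5074 0.0213] 120.01273510188389 [np.float64(120.01273510188389)]Traceback (most recent call last):
  File "<stdin>", line 15, in <module>
    res = _minimize_neldermead(fun, x0, args, callback, bounds=bounds,
                               **options)
    fxr = func(xr)
    fx = function(np.copy(x), *(wrapper_args + args))
  File "<stdin>", line 12, in cost
  File "<stdin>", line 12, in <genexpr>
  File "fit.py", line 23, in render
    p=proj(n,world(q,B)); h=cv2.convexHull(((p+.5)*S*16).astype(np.int32)); cv2.fillConvexPoly(m,h,255,shift=4)
  File "fit.py", line 14, in proj
    c=camera_params(n); X=P@np.array(c['R']).T+np.array(c['t'])
ValueError: time passes only in moves, steps and waits
```

```bash
python3 - <<'E'
s=open('h.py').read().replace("def grab","import functools\ncamera_params=functools.lru_cache(None)(camera_params)\ndef grab")
open('h.py','w').write(s)
E
cat > f0.py <<'E'
from fit import *
t=np.load('pics/top0.npz');s=np.load('pics/scene0.npz')
obs={}
for n,z,roi in(('top',t,(170,255,250,320)),('scene',s,(175,230,255,295))):
    g=z['p'].max(2).astype(float); r=np.zeros((400,640)); r[roi[0]:roi[1],roi[2]:roi[3]]=1
    o=np.clip((g-20)/60,0,1)
    if n=='top':
        k,l=cv2.connectedComponents(((o>.25)*r).astype(np.uint8)); M=(l==l[213,285]).astype(np.uint8)
        M=cv2.morphologyEx(M,cv2.MORPH_CLOSE,np.ones((5,5),np.uint8)); core=cv2.erode(M,np.ones((5,5),np.uint8))
        o=np.where(core>0,1,o*cv2.dilate(M,np.ones((3,3))))
    else:
        r[207:,280:]=0; r[:,:262]=0
        r[175:186,290:]=0
    obs[n]=(o,r)
def cost(q,ns):
    return sum((((render(n,q,q[3]*1000)-obs[n][0])*obs[n][1])**2).sum() for n in ns)
for ns in(['top'],['top','scene']):
    q=np.array([.54,.206,.48,.025])
    for it in range(2): q=minimize(cost,q,args=(ns,),method='Nelder-Mead',options=dict(initial_simplex=q+np.vstack([np.zeros(4),np.diag([.01,.01,.06,.008])]),maxiter=250)).x
    print(ns,np.round(q,4),cost(q,ns),[cost(q,[n]) for n in ns])
for n in('top','scene'):
    img=np.load(f'pics/{n}0.npz')['p'][:,:,::-1].copy(); big=cv2.resize(img,None,fx=6,fy=6,interpolation=cv2.INTER_CUBIC)
    for B in parts(q[3]*1000): 
        cv2.polylines(big,[cv2.convexHull(((proj(n,world(q,B))+.5)*6).astype(np.int32))],True,(0,0,255),1)
    r=(175,250,250,320) if n=='top' else (175,235,255,305)
    big=big[r[0]*6:r[1]*6,r[2]*6:r[3]*6]; big=cv2.resize(big,(400,int(400*big.shape[0]/big.shape[1])))
    cv2.imwrite(f'pics/f_{n}.png',big)
a=cv2.imread('pics/f_top.png');b=cv2.imread('pics/f_scene.png');h=max(len(a),len(b))
cv2.imwrite('pics/f.png',np.hstack([np.pad(i,((0,h-len(i)),(0,0),(0,0))) for i in(a,b)]))
for n in('top','scene'):
    W=cloud(n,np.load(f'pics/{n}0.npz')['d']); m=(np.hypot(W[...,0]-.455,W[...,1]+.11)<.04)&(W[...,2]>.012)
    P=W[m]; hi=P[P[:,2]>.072]; print(n,m.sum(),len(hi),hi.mean(0),P[P[:,2]<.04].mean(0), P.max(0),P.min(0))
E
python3 f0.py
```

```text
['top'] [0.545  0.2043 0.4977 0.0296] 240.1527835447905 [np.float64(240.1527835447905)]
['top', 'scene'] [0.5436 0.205  0.4986 0.0305] 372.3306257208766 [np.float64(249.13100730488273), np.float64(123.19961841599385)]
top 186 99 [ 0.45579878 -0.11136736  0.08177453] [ 0.45362421 -0.10302604  0.02993673] [ 0.47308655 -0.09276282  0.08826284] [ 0.43809021 -0.12549157  0.01212265]
scene 399 98 [ 0.44991176 -0.11277352  0.07946036] [ 0.44210582 -0.11571145  0.02611799] [ 0.46924125 -0.09254533  0.0836539 ] [ 0.43312992 -0.13028219  0.01211637]
```

View pics/f.png

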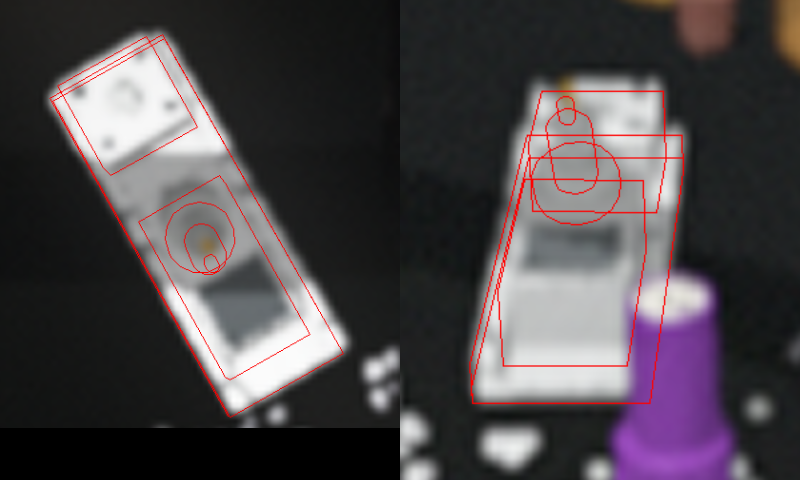

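```bash
python3 - <<'E'
from fit import *
def amber(n,r):
    p=np.load(f'pics/{n}0.npz')['p'][r[0]:r[1],r[2]:r[3]].astype(float); w=np.clip(p[...,0]-p[...,2]-25,0,None)
    v,u=np.mgrid[r[0]:r[1],r[2]:r[3]]; print(n,w.sum(),w.max()); return (w*u).sum()/w.sum(),(w*v).sum()/w.sum()
A=[];b=[]
for n,r in(('top',(210,224,278,294)),('scene',(178,190,270,282))):
    u,v=amber(n,r);print(u,v);c=camera_params(n);R=np.array(c['R']);tt=np.array(c['t'])
    for k,val,f,cc in((0,u,c['fx'],c['cx']),(1,v,c['fy'],c['cy'])):
        w=(val-cc)/f; A.append(R[k]-w*R[2]); b.append(w*tt[2]-tt[k])
A=np.array(A);b=np.array(b); X=np.linalg.lstsq(A,b,rcond=None)[0]; print('tri',X,A@X-b)
C=-np.array(camera_params('top')['R']).T@np.array(camera_params('top')['t'])
Xz=np.linalg.solve(np.r_[A[:2],[[0,0,1]]],np.r_[b[:2],.085]);print('top z85',Xz)
Xs=np.linalg.solve(np.r_[A[2:],[[0,0,1]]],np.r_[b[2:],.085]);print('scene z85',Xs)
for q in([.545,.2043,.4977],[.5436,.205,.4986]):
    c,s=np.cos(q[2]),np.sin(q[2])
    for P in(X,Xz,Xs):
        d=P[:2]-q[:2]; print('manifold frame',np.round([c*d[0]+s*d[1],-s*d[0]+c*d[1]],4),'expected x=.0017-g')
E
```

```text
top 97.0 33.0
285.87628865979383 217.69072164948454
scene 153.0 37.0
275.4640522875817 186.12418300653596
tri [0.5252842  0.19364095 0.08832945] [-1.03616076e-03  7.55373620e-04  1.27949743e-03 -4.50199557e-05]
top z85 [0.52632615 0.19288489 0.085     ]
scene z85 [0.53014263 0.1987022  0.085     ]
manifold frame [-0.0224  0.    ] expected x=.0017-g
manifold frame [-0.0219 -0.0011] expected x=.0017-g
manifold frame [-0.0157  0.0022] expected x=.0017-g
manifold frame [-0.0215 -0.0012] expected x=.0017-g
manifold frame [-0.021  -0.0024] expected x=.0017-g
manifold frame [-0.0148  0.0009] expected x=.0017-g
```

```bash
cat > plan.py <<'E'
from h import *
from scipy.spatial.transform import Slerp
def plan(p1,R1,n,grip,state=None,vmax=None):
    "rows from the measured (or given) pose to p1,R1 in n equal steps; printed rounded; returns end pose"
    if state is None:
        s=readout.sense(); p,R=np.array(s['position']),Ro.from_quat(s['tcp_rot'])
    else: p,R=state
    sl=Slerp([0,1],Ro.concatenate([R,R1])); pe=p
    rows=[]; cp,cR=p.copy(),R
    for k in range(1,n+1):
        tp=p+(p1-p)*k/n; tR=sl(k/n)
        d=np.round(cR.inv().apply(tp-cp),4); w=np.round((cR.inv()*tR).as_rotvec(),3)
        rows.append([*map(float,d),*map(float,w),grip]); cp=cp+cR.apply(d); cR=cR*Ro.from_rotvec(w)
    for i in range(0,n,8): print(rows[i:i+8])
    print('end',cp,cR.as_quat().round(4)); return cp,cR
def down(yaw,tilt=0,ch=.498):
    "tool pointing down, tool y at yaw; then tilted: tool z leans by tilt(rad) towards +ch direction"
    y=np.array([np.cos(yaw),np.sin(yaw),0]);z=np.array([0,0,-1.]);x=np.cross(y,z)
    ax=np.array([-np.sin(ch),np.cos(ch),0])
    return Ro.from_rotvec(-tilt*ax)*Ro.from_matrix(np.c_[x,y,z])
E
python3 - <<'E'
from plan import *
plan(np.array([.457,.157,.15]),down(.498),14,0)
E
```

```text
[[-0.0247, -0.0241, 0.0058, -0.0, 0.0, 0.045, 0], [-0.0259, -0.0229, 0.0057, -0.0, 0.0, 0.045, 0], [-0.0268, -0.0218, 0.0058, -0.0, 0.0, 0.045, 0], [-0.0277, -0.0206, 0.0057, -0.001, 0.0, 0.046, 0], [-0.0287, -0.0192, 0.0058, 0.0, 0.0, 0.045, 0], [-0.0295, -0.0179, 0.0057, 0.0, 0.0, 0.045, 0], [-0.0303, -0.0166, 0.0058, -0.0, 0.0, 0.045, 0], [-0.031, -0.0152, 0.0057, -0.0, 0.0, 0.045, 0]]
[[-0.0317, -0.0138, 0.0057, -0.0, 0.0, 0.045, 0], [-0.0323, -0.0124, 0.0058, -0.0, 0.0, 0.045, 0], [-0.0327, -0.0109, 0.0057, -0.001, 0.0, 0.046, 0], [-0.0333, -0.0094, 0.0058, 0.0, 0.0, 0.045, 0], [-0.0336, -0.0079, 0.0057, 0.0, 0.0, 0.045, 0], [-0.034, -0.0063, 0.0057, -0.0, 0.0, 0.045, 0]]
end [0.45703763 0.15698214 0.15001069] [ 5.110e-01  8.596e-01 -1.000e-04  1.000e-04]
```

>>> apply_moves(rows=[[[-0.025, -0.024, 0.006, 0, 0, 0.045, 0], [-0.026, -0.023, 0.006, 0, 0, 0.045, 0], [-0.027, -0.022, 0.006, 0, 0, 0.045, 0], [-0.028, -0.021, 0.006, 0, 0, 0.045, 0], [-0.029, -0.019, 0.006, 0, 0, 0.045, 0], [-0.03, -0.018, 0.006, 0, 0, 0.045, 0], [-0.03, -0.017, 0.006, 0, 0, 0.045, 0], [-0.031, -0.015, 0.006, 0, 0, 0.045, 0]]])

```text
time: 0.9
position: [0.3856, 0.349, 0.1826]
tcp_rot: [0.391, 0.921, -0.0, -0.0]
force: [0.5, -0.4, -0.2]
gripper_width: -0.0003
grasp_force: 0.0
```

>>> apply_moves(rows=[[[-0.032, -0.014, 0.006, 0, 0, 0.045, 0], [-0.032, -0.012, 0.006, 0, 0, 0.045, 0], [-0.033, -0.011, 0.006, 0, 0, 0.045, 0], [-0.033, -0.009, 0.006, 0, 0, 0.045, 0], [-0.034, -0.008, 0.006, 0, 0, 0.045, 0], [-0.034, -0.006, 0.006, 0, 0, 0.045, 0], [0, 0, 0, 0, 0, 0, 0], [0, 0, 0, 0, 0, 0, 0]]])

```text
time: 1.7
position: [0.4592, 0.156, 0.1469]
tcp_rot: [0.511, 0.86, -0.0, -0.001]
force: [-0.0, -0.3, 0.1]
gripper_width: 0.0001
grasp_force: 0.0
```

```bash
python3 - <<'E'
from plan import *
e=plan(np.array([.4573,.1573,.021]),down(.498),6,0)
E
```

```text
[[0.0003, -0.0002, 0.021, -0.0, -0.0, 0.0, 0], [0.0003, -0.0001, 0.021, -0.0, -0.0, 0.0, 0], [0.0004, -0.0002, 0.0209, -0.0, -0.0, 0.0, 0], [0.0003, -0.0001, 0.021, -0.001, -0.001, 0.0, 0], [0.0003, -0.0002, 0.021, 0.0, 0.0, 0.0, 0], [0.0004, -0.0002, 0.021, 0.0, 0.0, 0.0, 0]]
end [0.45728033 0.15732448 0.02096745] [ 5.109e-01  8.597e-01 -0.000e+00  1.000e-04]
```

>>> apply_moves(rows=[[[0.0003, 0, 0.021, 0, 0, 0, 0], [0.0003, 0, 0.021, 0, 0, 0, 0], [0.0003, 0, 0.021, 0, 0, 0, 0], [0.0003, 0, 0.021, 0, 0, 0, 0], [0.0003, 0, 0.021, 0, 0, 0, 0], [0.0003, -0.001, 0.021, 0, 0, 0, 0], [0, 0, 0, 0, 0, 0, 0]]])

```text
time: 2.4
position: [0.4545, 0.1585, 0.0186]
tcp_rot: [0.509, 0.861, -0.002, -0.003]
force: [-0.5, 0.6, -0.2]
gripper_width: 0.0002
grasp_force: 0.0
```

>>> apply_moves(rows=[[[0, 0.004, 0, 0, 0, 0, 0], [0, 0.004, 0, 0, 0, 0, 0], [0, 0.004, 0, 0, 0, 0, 0], [0, 0.004, 0, 0, 0, 0, 0], [0, 0.004, 0, 0, 0, 0, 0], [0, 0.004, 0, 0, 0, 0, 0], [0, 0.004, 0, 0, 0, 0, 0], [0, 0.004, 0, 0, 0, 0, 0]]])

```text
time: 3.2
position: [0.4855, 0.1729, 0.0211]
tcp_rot: [0.51, 0.86, -0.0, -0.001]
force: [-2.6, -1.7, 1.5]
gripper_width: 0.0005
grasp_force: 1.3
```

>>> apply_moves(rows=[[[0, 0.002, 0, 0, 0, 0, 0], [0, 0.002, 0, 0, 0, 0, 0], [0, 0.002, 0, 0, 0, 0, 0], [0, 0.002, 0, 0, 0, 0, 0]]])

```text
time: 3.6
position: [0.4928, 0.1768, 0.0211]
tcp_rot: [0.51, 0.86, -0.0, -0.0]
force: [-3.0, -1.1, -0.3]
gripper_width: -0.0
grasp_force: 1.1
```

>>> apply_moves(rows=[[[0, 0.002, 0, 0, 0, 0, 0], [0, 0.0015, 0, 0, 0, 0, 0], [0, 0.0015, 0, 0, 0, 0, 0]]])

```text
time: 3.9
position: [0.4959, 0.1786, 0.0211]
tcp_rot: [0.51, 0.86, -0.002, -0.001]
force: [-6.6, -4.5, 5.7]
gripper_width: -0.0003
grasp_force: 4.5
```

>>> apply_moves(rows=[[[0, 0.001, 0, 0, 0, 0, 0], [0, 0.001, 0, 0, 0, 0, 0], [0, 0, 0, 0, 0, 0, 0]]])

```text
time: 4.2
position: [0.496, 0.1789, 0.0207]
tcp_rot: [0.51, 0.86, -0.004, -0.003]
force: [-9.4, -6.2, 7.2]
gripper_width: 0.0001
grasp_force: 5.7
```

>>> apply_moves(rows=[[[0, -0.01, 0, 0, 0, 0, 0], [0, -0.01, 0, 0, 0, 0, 0], [0, -0.01, -0.02, 0, 0, 0, 0], [0, 0, -0.04, 0, 0, 0, 0], [0, 0, -0.04, 0, 0, 0, 0], [0, 0, -0.04, 0, 0, 0, 0], [0, 0, -0.01, 0, 0, 0, 0]]])

```text
time: 4.9
position: [0.4759, 0.1663, 0.1774]
tcp_rot: [0.51, 0.86, 0.004, 0.005]
force: [0.6, 0.2, 0.7]
gripper_width: 0.0001
grasp_force: 0.0
```

```bash
python3 - <<'E'
from plan import *
print(readout.sense()['position'],readout.sense()['force'])
e=plan(np.array([.455,-.111,.16]),down(-.09),8,0.75)
E
```

```text
[0.47594228 0.16628985 0.17743719] [0.60800631 0.16603764 0.67449421]
[[-0.0292, -0.0189, 0.0021, 0.002, 0.0, 0.074, 0.75], [-0.0304, -0.0168, 0.0021, 0.001, 0.0, 0.073, 0.75], [-0.0316, -0.0144, 0.0021, 0.002, 0.0, 0.074, 0.75], [-0.0326, -0.0121, 0.0022, 0.001, 0.0, 0.074, 0.75], [-0.0334, -0.0096, 0.0021, 0.002, 0.0, 0.074, 0.75], [-0.0341, -0.0072, 0.0022, 0.002, 0.0, 0.073, 0.75], [-0.0344, -0.0046, 0.0022, 0.001, 0.0, 0.074, 0.75], [-0.0347, -0.0021, 0.0022, 0.002, 0.0, 0.074, 0.75]]
end [ 0.45496016 -0.11099167  0.15999569] [ 7.382e-01  6.746e-01 -2.000e-04  1.000e-04]
```

>>> apply_moves(rows=[[[-0.029, -0.019, 0.002, 0, 0, 0.074, 0.75], [-0.03, -0.017, 0.002, 0, 0, 0.074, 0.75], [-0.032, -0.014, 0.002, 0, 0, 0.074, 0.75], [-0.033, -0.012, 0.002, 0, 0, 0.074, 0.75], [-0.033, -0.01, 0.002, 0, 0, 0.074, 0.75], [-0.034, -0.007, 0.002, 0, 0, 0.074, 0.75], [-0.034, -0.005, 0.002, 0, 0, 0.074, 0.75], [-0.035, -0.002, 0.002, 0, 0, 0.074, 0.75]]])

```text
time: 5.7
position: [0.4503, -0.1124, 0.1546]
tcp_rot: [0.74, 0.673, 0.0, 0.0]
force: [-0.3, 0.1, 0.3]
gripper_width: 0.0637
grasp_force: 0.0
```

>>> apply_moves(rows=[[[0, 0, 0, 0, 0, 0, 0.75], [0, 0, 0, 0, 0, 0, 0.75]]])

```text
time: 5.9
position: [0.4504, -0.1115, 0.1547]
tcp_rot: [0.739, 0.673, 0.0, -0.0]
force: [0.5, 0.3, 0.5]
gripper_width: 0.0646
grasp_force: 0.0
```

```bash
sed -e 's/top0/top1/;s/scene0/scene1/' f0.py > /dev/null; python3 - <<'E'
from plan import *
e=plan(np.array([.455,-.111,.04]),down(-.09),7,0.75)
for n in('top','scene'): grab(n,n+'1')
a=np.load('pics/top1.npz')['p'][170:260,245:325];b=np.load('pics/scene1.npz')['p'][165:285,260:400]
a=cv2.resize(a,(400,450),interpolation=cv2.INTER_CUBIC);b=cv2.resize(b,(400,343),interpolation=cv2.INTER_CUBIC)
cv2.imwrite('pics/m1.png',np.hstack([a,np.pad(b,((0,107),(0,0),(0,0)))])[:,:,::-1])
E
```

```text
[[0.0001, 0.0007, 0.0164, -0.0, -0.0, -0.0, 0.75], [0.0001, 0.0006, 0.0164, -0.0, -0.0, -0.001, 0.75], [0.0001, 0.0007, 0.0163, -0.0, -0.0, -0.0, 0.75], [0.0002, 0.0006, 0.0164, -0.0, -0.0, -0.001, 0.75], [0.0001, 0.0007, 0.0164, -0.0, -0.001, -0.0, 0.75], [0.0001, 0.0006, 0.0164, -0.0, 0.0, -0.001, 0.75], [0.0001, 0.0007, 0.0164, -0.0, 0.0, -0.0, 0.75]]
end [ 0.45504435 -0.11103146  0.03996918] [ 7.384e-01  6.744e-01 -2.000e-04 -0.000e+00]
```

View pics/m1.png

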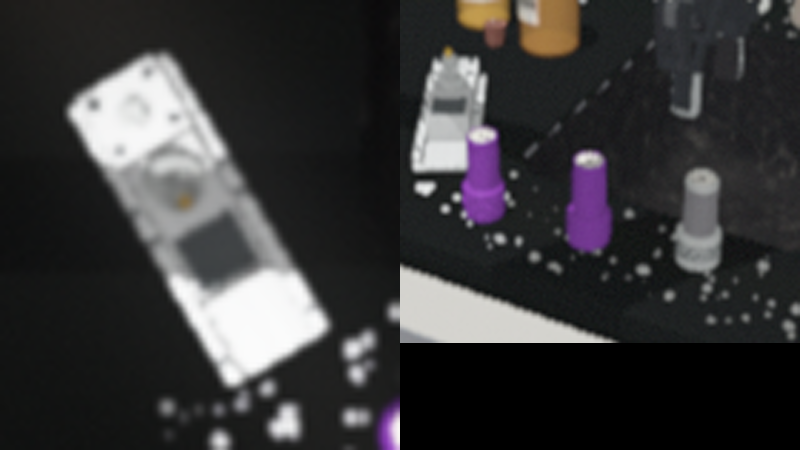

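Crop shows the module butted against the end block (no gap at about (150,150)), pin at crop (184,200); scene shows open fingers over the grey gauge (700,180). Measure the pin again.

```bash
cat > pin.py <<'E'
from fit import *
import sys
def amber(n,f,r):
    p=np.load(f'pics/{f}.npz')['p'][r[0]:r[1],r[2]:r[3]].astype(float); w=np.clip(p[...,0]-p[...,2]-25,0,None)
    v,u=np.mgrid[r[0]:r[1],r[2]:r[3]]; return (w*u).sum()/w.sum(),(w*v).sum()/w.sum()
A=[];b=[]
for n,r in(('top',(204,215,274,288)),('scene',(179,188,271,282))):
    u,v=amber(n,n+'1',r);print(n,u,v);c=camera_params(n);R=np.array(c['R']);tt=np.array(c['t'])
    for k,val,f,cc in((0,u,c['fx'],c['cx']),(1,v,c['fy'],c['cy'])):
        w=(val-cc)/f; A.append(R[k]-w*R[2]); b.append(w*tt[2]-tt[k])
A=np.array(A);b=np.array(b); X=np.linalg.lstsq(A,b,rcond=None)[0]; print('tri',X,A@X-b)
q=[.5443,.2046,.498];c,s=np.cos(q[2]),np.sin(q[2])
for P in (X,np.linalg.solve(np.r_[A[:2],[[0,0,1]]],np.r_[b[:2],.085]),np.linalg.solve(np.r_[A[2:],[[0,0,1]]],np.r_[b[2:],.085])):
    d=P[:2]-q[:2]; print(P,'man',np.round([c*d[0]+s*d[1],-s*d[0]+c*d[1]],4),'expect .0017,0')
for n in('top','scene'):
    W=cloud(n,np.load(f'pics/{n}1.npz')['d']); m=(np.hypot(W[...,0]-.455,W[...,1]+.11)<.04)&(W[...,2]>.07)&(W[...,2]<.1)
    print(n,W[m].mean(0),m.sum())
E
python3 pin.py
```

```text
top 281.5104166666667 209.89583333333334
scene 276.41483516483515 182.62362637362637
tri [0.5458319  0.20457099 0.08822746] [-8.91452687e-04  6.47356162e-04  1.09939393e-03 -3.95596254e-05]
[0.5458319  0.20457099 0.08822746] man [ 0.0013 -0.0008] expect .0017,0
[0.54681481 0.2039822  0.085     ] man [ 0.0019 -0.0017] expect .0017,0
[0.55075057 0.20942831 0.085     ] man [0.008  0.0012] expect .0017,0
top [nan nan nan] 0
scene [ 0.44967918 -0.11316803  0.0788547 ] 104pin.py:17: RuntimeWarning: Mean of empty slice.
  print(n,W[m].mean(0),m.sum())
  ret = um.true_divide(
```

>>> apply_moves(rows=[[[0, 0.001, 0.016, 0, 0, 0, 0.75], [0, 0.001, 0.016, 0, 0, 0, 0.75], [0, 0.001, 0.016, 0, 0, 0, 0.75], [0, 0, 0, 0, 0, 0, 0.75]]])

```text
time: 6.4
position: [0.4523, -0.1094, 0.105]
tcp_rot: [0.738, 0.675, -0.001, -0.002]
force: [-0.4, 0.4, 0.2]
gripper_width: 0.0641
grasp_force: 0.0
```

>>> apply_moves(rows=[[[-0.001, 0.002, 0.016, 0, 0, 0, 0.75], [-0.001, 0.001, 0.016, 0, 0, 0, 0.75], [0, 0.001, 0.016, 0, 0, 0, 0.75], [0, 0, 0.016, 0, 0, 0, 0.75], [0, 0, 0, 0, 0, 0, 0.75], [0, 0, 0, 0, 0, 0, 0.75]]])

```text
time: 7.0
position: [0.458, -0.1134, 0.044]
tcp_rot: [0.738, 0.674, 0.0, 0.0]
force: [0.0, -0.5, 0.1]
gripper_width: 0.0634
grasp_force: 0.0
```

>>> apply_moves(newtons=70, rows=[[[0.002, -0.002, 0.003, 0, 0, 0, 0.75], [0, 0, 0, 0, 0, 0, 0.5], [0, 0, 0, 0, 0, 0, 0.1], [0, 0, 0, 0, 0, 0, 0], [0, 0, 0, 0, 0, 0, 0], [0, 0, 0, 0, 0, 0, 0], [0, 0, 0, 0, 0, 0, 0]]])

```text
time: 7.7
position: [0.4561, -0.1119, 0.0409]
tcp_rot: [0.739, 0.674, 0.0, 0.0]
force: [-1.9, 0.7, 6.4]
gripper_width: 0.0263
grasp_force: 68.8
```

>>> apply_moves(newtons=90, rows=[[[0, 0, -0.01, 0, 0, 0, 0], [0, 0, -0.03, 0, 0, 0, 0], [0, 0, -0.04, 0, 0, 0, 0], [0, 0, -0.04, 0, 0, 0, 0], [0, 0, -0.04, 0, 0, 0, 0], [0, 0, 0, 0, 0, 0, 0]]])

```text
time: 8.3
position: [0.4592, -0.1132, 0.2072]
tcp_rot: [0.739, 0.674, 0.002, 0.006]
force: [1.0, -0.3, -2.1]
gripper_width: 0.0256
grasp_force: 88.7
```

```bash
cat >> plan.py <<'E'
base=np.array([.561,.2124,.050]); T=np.radians(25); ax=np.array([-np.sin(T)*np.cos(.498),-np.sin(T)*np.sin(.498),np.cos(T)])
L=.041
RN=down(.498,T)
E
python3 - <<'E'
from plan import *
print(readout.sense()['position'],readout.sense()['gripper_width'],readout.sense()['force'],RN.as_matrix()[:,2],ax)
e=plan(base+ax*(L+.100),RN,15,0)
E
```

```text
[ 0.45918691 -0.11319785  0.20718744] 0.025564519013013688 [ 0.9557771  -0.30387357 -2.13261261] [ 0.3712869   0.20187182 -0.90630779] [-0.3712869  -0.20187182  0.90630779]
[[0.02, 0.0014, 0.0019, -0.028, 0.009, -0.039, 0], [0.02, 0.0022, 0.0021, -0.027, 0.009, -0.038, 0], [0.0198, 0.0029, 0.0024, -0.028, 0.009, -0.039, 0], [0.0197, 0.0035, 0.0026, -0.027, 0.009, -0.038, 0], [0.0195, 0.0043, 0.0029, -0.028, 0.01, -0.039, 0], [0.0193, 0.0049, 0.0032, -0.027, 0.009, -0.038, 0], [0.0191, 0.0055, 0.0036, -0.028, 0.009, -0.039, 0], [0.0188, 0.0062, 0.0039, -0.027, 0.009, -0.038, 0]]
[[0.0185, 0.0068, 0.0042, -0.028, 0.009, -0.039, 0], [0.0182, 0.0073, 0.0046, -0.027, 0.009, -0.039, 0], [0.0179, 0.008, 0.0049, -0.028, 0.009, -0.038, 0], [0.0175, 0.0085, 0.0054, -0.027, 0.009, -0.039, 0], [0.0172, 0.009, 0.0057, -0.028, 0.01, -0.038, 0], [0.0167, 0.0094, 0.0062, -0.027, 0.009, -0.039, 0], [0.0163, 0.01, 0.0066, -0.028, 0.009, -0.038, 0]]
end [0.5086614  0.18399805 0.17776967] [0.499  0.8391 0.1862 0.1105]
```

>>> apply_moves(rows=[[[0.02, 0.001, 0.002, -0.028, 0.009, -0.039, 0], [0.02, 0.002, 0.002, -0.028, 0.009, -0.039, 0], [0.02, 0.003, 0.002, -0.028, 0.009, -0.039, 0], [0.02, 0.004, 0.003, -0.028, 0.009, -0.039, 0], [0.0195, 0.004, 0.003, -0.028, 0.009, -0.039, 0], [0.0195, 0.005, 0.003, -0.028, 0.009, -0.039, 0], [0.019, 0.0055, 0.0035, -0.028, 0.009, -0.039, 0], [0.019, 0.006, 0.004, -0.028, 0.009, -0.039, 0]]])

```text
time: 9.1
position: [0.4803, 0.0487, 0.1834]
tcp_rot: [0.62, 0.776, 0.101, 0.057]
force: [-0.7, -0.6, -1.4]
gripper_width: 0.0259
grasp_force: 88.7
```

>>> apply_moves(rows=[[[0.0185, 0.007, 0.004, -0.028, 0.009, -0.039, 0], [0.018, 0.0075, 0.0045, -0.028, 0.009, -0.039, 0], [0.018, 0.008, 0.005, -0.028, 0.009, -0.039, 0], [0.0175, 0.0085, 0.0055, -0.028, 0.009, -0.039, 0], [0.017, 0.009, 0.0055, -0.028, 0.009, -0.039, 0], [0.0165, 0.0095, 0.006, -0.028, 0.009, -0.039, 0], [0.016, 0.01, 0.0065, -0.028, 0.009, -0.039, 0], [0, 0, 0, 0, 0, 0, 0]]])

```text
time: 9.9
position: [0.5023, 0.1871, 0.1701]
tcp_rot: [0.497, 0.841, 0.186, 0.105]
force: [0.0, -0.6, -2.2]
gripper_width: 0.0259
grasp_force: 88.7
```

```bash
python3 - <<'E'
from plan import *
for n in('top','scene'): grab(n,n+'2')
s=readout.sense();print(s['position'],s['gripper_width'],s['force'],Ro.from_quat(s['tcp_rot']).as_matrix()[:,2],ax)
e=plan(base+ax*(L+.060),RN,5,0)
a=np.load('pics/top2.npz')['p'][160:260,235:325];b=np.load('pics/scene2.npz')['p'][110:220,240:330]
a=cv2.resize(a,(400,444),interpolation=cv2.INTER_CUBIC);b=cv2.resize(b,(400,489),interpolation=cv2.INTER_CUBIC)
cv2.imwrite('pics/m2.png',np.hstack([np.pad(a,((0,45),(0,0),(0,0))),b])[:,:,::-1])
E
```

```text
[0.50326906 0.18583744 0.17116454] 0.025860031454908085 [-0.05103909 -0.24240011 -2.08141045] [ 0.36331555  0.20735477 -0.9082983 ] [-0.3712869  -0.20187182  0.90630779]
[[-0.0009, 0.0013, 0.0071, -0.001, -0.002, 0.001, 0], [-0.0009, 0.0013, 0.0071, -0.001, -0.001, 0.0, 0], [-0.0009, 0.0012, 0.0071, -0.001, -0.002, 0.001, 0], [-0.0009, 0.0013, 0.0071, -0.001, -0.002, 0.0, 0], [-0.0008, 0.0013, 0.0072, -0.001, -0.002, 0.001, 0]]
end [0.52353196 0.19206904 0.14152869] [0.4991 0.8391 0.186  0.1108]
```

View pics/m2.png

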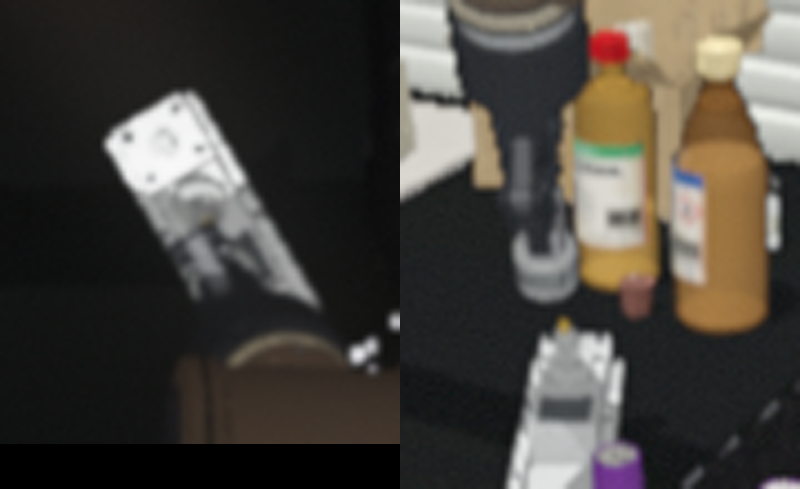

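```bash
python3 - <<'E'
from plan import *
from fit import proj
s=readout.sense();z=Ro.from_quat(s['tcp_rot']).as_matrix()[:,2];p=s['position']
print(proj('scene',np.array([p+z*(L-.0155),p+z*L,base+ax*.038])),'obs sleeve 272.35,169.8 pin 276.41,182.62')
print(proj('top',np.array([p+z*(L-.0155),base+ax*.038])),'obs pin 281.5,209.9')
J=np.array([proj('scene',np.array([p,p+d]))@np.array([[1,0],[0,1]]) for d in np.eye(3)*.01]);print(J[:,1]-J[:,0])
E
```

```text
[[272.9846243  168.58946983]
 [273.45230989 172.30939128]
 [277.01686258 183.6368274 ]] obs sleeve 272.35,169.8 pin 276.41,182.62
[[284.39739564 220.98224468]
 [281.24312881 209.895583  ]] obs pin 281.5,209.9
[[ 2.10680276 -1.24512814]
 [-3.04634123 -0.68522089]
 [-0.19917671 -3.44864895]]
```

>>> apply_moves(rows=[[[-0.001, 0.001, 0.007, 0, -0.002, 0, 0], [-0.001, 0.001, 0.007, 0, -0.002, 0, 0], [-0.001, 0.001, 0.007, 0, -0.002, 0, 0], [-0.001, 0.001, 0.007, -0.002, -0.002, 0, 0], [-0.001, 0.001, 0.007, -0.002, -0.002, 0, 0], [0, 0, 0, 0, 0, 0, 0], [0, 0, 0, 0, 0, 0, 0]]])

```text
time: 10.7
position: [0.5236, 0.1909, 0.1427]
tcp_rot: [0.498, 0.84, 0.186, 0.112]
force: [0.4, -0.4, -2.6]
gripper_width: 0.0258
grasp_force: 88.6
```

```bash
cat > chk.py <<'E'
from plan import *
s=readout.sense();R=Ro.from_quat(s['tcp_rot']);p=s['position'];m=p+R.apply([0,0,L])
print('t',s['time'],'mouth rel base in RN (x,y,z):',RN.inv().apply(m-base).round(4),'rot err',(R.inv()*RN).as_rotvec().round(4),'F tool',R.inv().apply(s['force']).round(1),'w',s['gripper_width'],'T',R.inv().apply(s['ft_torque']).round(2))
E
python3 chk.py
```

```text
t 10.7 mouth rel base in RN (x,y,z): [-0.0011  0.0002 -0.0613] rot err [0.0017 0.002  0.0027] F tool [-0.5 -1.   2.4] w 0.025816110479461182 T [ 0.39  0.04 -0.02]
```

>>> apply_moves(rows=[[[0.0005, 0, 0.004, 0, 0, 0, 0], [0.0005, 0, 0.004, 0, 0, 0, 0], [0, 0, 0.004, 0, 0, 0, 0], [0, 0, 0.004, 0, 0, 0, 0], [0, 0, 0.004, 0, 0, 0, 0], [0, 0, 0.004, 0, 0, 0, 0], [0, 0, 0.003, 0, 0, 0, 0], [0, 0, 0, 0, 0, 0, 0]]])

```text
time: 11.5
position: [0.5331, 0.1972, 0.118]
tcp_rot: [0.498, 0.84, 0.186, 0.112]
force: [-0.2, -0.3, -1.8]
gripper_width: 0.0255
grasp_force: 88.6
```

```bash
python3 chk.py
```

```text
t 11.5 mouth rel base in RN (x,y,z): [-0.0001  0.     -0.0341] rot err [0.0014 0.0019 0.0026] F tool [-0.2 -1.1  1.5] w 0.025519641526502535 T [ 0.36  0.02 -0.02]
```

>>> apply_moves(rows=[[[0, 0, 0.002, 0, 0, 0, 0], [0, 0, 0.002, 0, 0, 0, 0], [0, 0, 0.002, 0, 0, 0, 0], [0, 0, 0.002, 0, 0, 0, 0], [0, 0, 0.002, 0, 0, 0, 0]]])

```text
time: 12.0
position: [0.5371, 0.1992, 0.1095]
tcp_rot: [0.498, 0.84, 0.186, 0.112]
force: [0.3, -0.1, -1.9]
gripper_width: 0.0255
grasp_force: 88.6
```

```bash
python3 chk.py
```

```text
t 12.0 mouth rel base in RN (x,y,z): [-0.0003  0.0005 -0.0244] rot err [0.0024 0.0023 0.0028] F tool [-0.3 -0.6  1.9] w 0.02554134556637233 T [0.34 0.01 0.02]
```

>>> apply_moves(rows=[[[0, 0, 0.002, 0, 0, 0, 0], [0, 0, 0.002, 0, 0, 0, 0], [0, 0, 0.002, 0, 0, 0, 0], [0, 0, 0.001, 0, 0, 0, 0]]])

```text
time: 12.4
position: [0.5396, 0.2006, 0.103]
tcp_rot: [0.498, 0.84, 0.186, 0.112]
force: [0.2, -0.1, -2.1]
gripper_width: 0.0255
grasp_force: 88.6
```

```bash
python3 chk.py
```

```text
t 12.4 mouth rel base in RN (x,y,z): [-0.0002  0.0004 -0.0173] rot err [0.0021 0.0022 0.0028] F tool [-0.1 -0.8  2. ] w 0.025515681830665722 T [ 0.38  0.03 -0.  ]
```

>>> apply_moves(rows=[[[0, 0, 0.001, 0, 0, 0, 0], [0, 0, 0.001, 0, 0, 0, 0], [0, 0, 0.001, 0, 0, 0, 0], [0, 0, 0.001, 0, 0, 0, 0], [0, 0, 0.001, 0, 0, 0, 0]]])

```text
time: 12.9
position: [0.5412, 0.202, 0.0998]
tcp_rot: [0.497, 0.84, 0.186, 0.112]
force: [-7.0, -1.1, 7.1]
gripper_width: 0.0259
grasp_force: 90.0
```

```bash
python3 chk.py
```

```text
t 12.9 mouth rel base in RN (x,y,z): [ 0.0003  0.0009 -0.0136] rot err [0.0016 0.0008 0.0038] F tool [ 2.4 -3.  -9.2] w 0.025886212175310987 T [ 0.9   0.64 -0.02]
```

>>> apply_moves(rows=[[[0, 0, 0.001, 0, 0, 0, 0], [0, 0, 0.001, 0, 0, 0, 0], [0, 0, 0.001, 0, 0, 0, 0]]])

```text
time: 13.2
position: [0.5424, 0.2024, 0.0956]
tcp_rot: [0.498, 0.84, 0.186, 0.112]
force: [1.1, 1.6, -4.1]
gripper_width: 0.0259
grasp_force: 88.8
```

```bash
python3 chk.py
```

```text
t 13.2 mouth rel base in RN (x,y,z): [-0.      0.0002 -0.0093] rot err [0.0023 0.0021 0.0027] F tool [ 0.9 -0.2  4.4] w 0.02585718668713302 T [ 0.32  0.22 -0.01]
```

Snapped. Now press home against the spring.

>>> apply_moves(newtons=110, rows=[[[0, 0, 0.002, 0, 0, 0, 0], [0, 0, 0.002, 0, 0, 0, 0], [0, 0, 0.002, 0, 0, 0, 0], [0, 0, 0.001, 0, 0, 0, 0], [0, 0, 0, 0, 0, 0, 0]]])

```text
time: 13.7
position: [0.5454, 0.2035, 0.0898]
tcp_rot: [0.498, 0.84, 0.186, 0.113]
force: [-4.6, -0.7, 3.8]
gripper_width: 0.0253
grasp_force: 108.1
```

```bash
python3 chk.py
```

```text
t 13.7 mouth rel base in RN (x,y,z): [-0.0005  0.0007 -0.0027] rot err [0.0025 0.0024 0.0029] F tool [ 1.6 -2.3 -5.3] w 0.025260862189222466 T [0.69 0.24 0.03]
```

>>> apply_moves(rows=[[[0, 0, 0.001, 0, 0, 0, 0], [0, 0, 0.001, 0, 0, 0, 0], [0, 0, 0.001, 0, 0, 0, 0], [0, 0, 0, 0, 0, 0, 0]]])

```text
time: 14.1
position: [0.5467, 0.2042, 0.0877]
tcp_rot: [0.498, 0.84, 0.186, 0.113]
force: [-6.8, -2.1, 6.8]
gripper_width: 0.0259
grasp_force: 109.1
```

```bash
python3 chk.py
```

```text
t 14.1 mouth rel base in RN (x,y,z): [-0.0005  0.0011 -0.0001] rot err [0.0029 0.0025 0.0032] F tool [ 1.3 -3.4 -9.1] w 0.0259312758413594 T [ 0.77  0.31 -0.02]
```

>>> apply_moves(rows=[[[0, 0, 0.001, 0, 0, 0, 0], [0, 0, 0.001, 0, 0, 0, 0], [0, 0, 0, 0, 0, 0, 0]]])

```text
time: 14.4
position: [0.5475, 0.2045, 0.0877]
tcp_rot: [0.497, 0.84, 0.186, 0.112]
force: [-15.8, -7.7, 19.9]
gripper_width: 0.0256
grasp_force: 111.1
```

```bash
python3 chk.py
```

```text
t 14.4 mouth rel base in RN (x,y,z): [-0.0006  0.0019  0.0002] rot err [0.0025 0.0018 0.0047] F tool [  0.8  -7.4 -25.5] w 0.025628488794098618 T [ 1.73  0.41 -0.04]
```

>>> apply_moves(rows=[[[0, 0, 0, 0, 0, 0, 0], [0, 0, 0, 0, 0, 0, 0], [0, 0, 0, 0, 0, 0, 0], [0, 0, 0, 0, 0, 0, 0], [0, 0, 0, 0, 0, 0, 0], [0, 0, 0, 0, 0, 0, 0]]])

```text
time: 15.0
position: [0.5475, 0.2045, 0.0877]
tcp_rot: [0.497, 0.84, 0.186, 0.112]
force: [-14.6, -7.4, 20.0]
gripper_width: 0.0254
grasp_force: 111.0
```

```bash
python3 chk.py; python3 - <<'E'
from h import *
for n in('top','scene'): grab(n,n+'3')
a=np.load('pics/top3.npz')['p'][160:260,235:325];b=np.load('pics/scene3.npz')['p'][130:240,240:330]
a=cv2.resize(a,(400,444),interpolation=cv2.INTER_CUBIC);b=cv2.resize(b,(400,489),interpolation=cv2.INTER_CUBIC)
cv2.imwrite('pics/m3.png',np.hstack([np.pad(a,((0,45),(0,0),(0,0))),b])[:,:,::-1])
E
```

```text
t 15.0 mouth rel base in RN (x,y,z): [-0.0005  0.0019  0.0002] rot err [0.0027 0.0019 0.0047] F tool [  0.4  -6.3 -25.1] w 0.025422882197654807 T [ 1.66  0.43 -0.04]
```

View pics/m3.png

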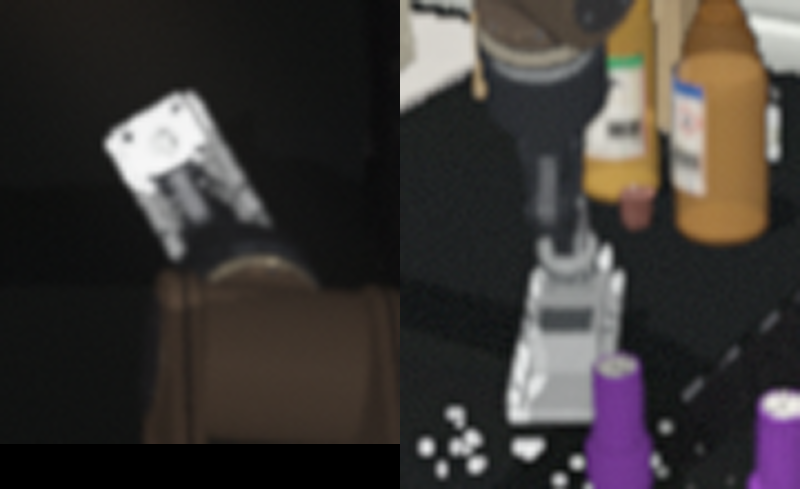

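The picture shows the sleeve seated on the boss at crop (567,265), with the module still against the end block. The force holds steady at 25 N against a hard stop.

```bash
python3 -c "
from station import finish_job; print(finish_job())"
```

```text
the job is handed in; nothing more can be done
None
```

The job is handed in: the module is flush against the end block, and the gauge is snapped onto the nipple, still gripped and held fully home with a steady push of about 25 N. The jar, stopper, vial and purple look-alikes were not touched.

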